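# Wind the closer of an extraction gate and hold it half open

### The arm

A 6-joint arm with a two-finger parallel gripper is mounted at the origin on a cart in front of the work surface, level with it; the furniture and walls round the work are solid. World frame = base frame: x ahead of the robot, y to its left, z up, the work surface at z = 0. Lengths are in m, angles in degrees, forces in N, time in s.
With the tool pointing down it reaches from about 0.25 to 0.775 m from the base axis. Payload 4 kg.
Tool frame: the origin (TCP) lies on the centre line of the jaws, within the pads' length; the fingertips stand 25 mm ahead of it and the grasp point (between the pads) lies 6 mm ahead of it; z points along the fingers, y is the line along which they close (so a half turn about z gives the same grasp; the last joint's range is limited). The gripper opens to 94 mm and grips with 3 to 60 N. Pads are 16 mm wide; open, the fingers measure 119 mm over their backs; the gripper's body (75 mm by 177 mm) begins 78 mm behind the grasp point.
Start: joints at [59.066, 4.996, 78.535, -0, 96.463, -5.907], TCP at [0.233, 0.498, 0.202] pointing down, gripper open.
Joint ranges: [-177.83, 177.83], [-43.37, 116.18], [15.69, 146.23], [-61.86, 241.86], [9.47, 152.12], [-147.06, 147.06]. Speed limits (degrees/s): [159.86, 159.86, 180, 180, 180, 180].

### API

Orientations are given as a 3x3 rotation matrix whose columns are the frame's x, y, z axes.
In Python, from workcell import bot gives the robot as it stands. The module is installed in compiled form; this text tells all that it offers.
- The arm moves only by the tool step_arm, never from a script. Its arguments are lists of equal length, an entry for each row: "xyz": the shift along the tool's x, y, z in a scale on which 1.0 is 60 cm, a list of three; "angular": the turn, a rotation vector about the tool's x, y, z in shares of 2 rad (1.0 is 2 rad), a list of three; "gripper": the opening, from 0 (shut) to 1 (fully open). A call has 1 to 10 rows; each row is the pose to reach, as a shift and turn from the pose commanded when the call began, along the tool's axes at that moment; what a row does not reach only later rows make up. A row lasts 1/10 s, in which the tool goes at most 50 mm and 8.59 degrees, less where a joint would pass 70% of its speed; a pose out of reach is approached as far as the arm can. A shift or turn number past 1, either way, is cut back to 1. A call with a gripper value outside its range is refused whole. The fingers move at their own pace and stop on an object; "squeeze" is the grip in N (left out, the last holds). Time passes only in rows, so rows that repeat a pose let the fingers close. It gives the time, the measured TCP pose, the force, the opening and the grip force at its end, in the units of the state.
- bot.get_obs(): the state, without advancing time (a new reading comes with each control period).
- bot.read_camera(name): name is "side" or "top"; returns the picture (420x560x3 uint8, blue, green, red); there is no depth.
- bot.camera_model(name): a dict with "vertical_fov" (degrees; the focal length in pixels is half the picture's height over the tangent of half this angle, whatever the lens; pixels are square), "cx", "cy" (the principal point, pixels), "dist" ([k1, k2, p1, p2, k3] as OpenCV has them; the pictures are not rectified), "rvec" (rotation vector, rad) and "tvec" (3), from world to camera coordinates, as OpenCV has them. Camera axes: x right, y down, z forward; pixel columns grow to the right and rows downward; lengths in m; the calibration is good to about 2 mm. A picture is of the moment at which its call begins. camera_model takes no time and is no camera call.
- bot.job_done(): hands the job in; it is judged then, once.
The state is a dict: "time_s": time; "joint_positions": joint angles; "joint_velocities": joint speeds; "effort": joint torques, N m; "tool_pos": TCP position; "eef_rot": TCP orientation; "wrist_force": force on the tool from outside, world axes, zero at the start; "wrist_torque": the same for the moment, N m; "finger_gap": finger opening in m; "grasp_force": force on a finger pad.
Only numpy, scipy, OpenCV 4.12 (cv2) and the standard library are available. Lean on these libraries where they do the work, as an engineer would, in place of code of your own. Each camera call takes 0.05 s, during which the arm holds its last target. There are 200 camera calls.

### The job

Make the self-closing extraction gate ready for an airflow reading: wind up its clockwork closer by turning the winged key on top clockwise (seen from above) until it comes up against its stop, which takes several partial turns, with the gate left shut meanwhile. Then draw the sliding gate open by its upright tab to half travel, where its pointers meet the long middle marks on the rails, and finish while still holding the tab there against its spring. Leave the loose things on the bench where they are.

Things in the scene. Friction and masses are not known exactly. Their poses are not given: they have to be found in the camera images.
- gate_stand: Fixed extraction stub: upright 60 mm aluminium pipe on an 86 mm round foot, a flat slide gate on top. Origin: pipe axis at bench level, z up. The gate opens along its own -y; clockwork drum at own y = +85 mm. Frame 92 mm wide (x), y -60 to +112 mm, heights 246 to 256; upper plate y -60 to +55, top 267, with a 52 mm hole on the pipe axis. Placed and turned differently in each run.
- half_mark (a point): Point midway between the two rails, level with their long middle marks, 130 mm from the pipe axis along the stand's -y, height 261 mm; axes as the stand's. The rails (own x = +-40 mm, 10 mm wide, top 261 mm) run out to y = -189 mm, with white marks across them at y = -100 (shut, short), -130 (half, long) and -160 mm (fully open, short).
- gate (a joint): Gate travel in m: 0 shut, 0.060 fully open, 0.030 half; grows along the stand's -y. Its own spring always pulls it shut, harder the farther it is out: 180 N/m x (travel + 0.020 m), plus some 0.8 N friction: about 4 N at shut, 9 N at half, 15 N fully open; let go, it springs shut. At half travel the plate's rear edge crosses the middle of the round hole.
- tab (a point): Gripping point of the gate's upright aluminium tab: 12 mm thick along the travel (own y), 30 mm wide (own x), standing on the sliding plate from height 260 to 318 mm; this point, its centre in x and y, is at 293 mm. Axes as the stand's; moves with the gate. Shut, it is 100 mm from the pipe axis, 40 mm out from the frame. White pointers beside it on the sliding plate are level with its centre.
- winder (a joint): Winding of the key in rad: 0 slack, 3.3 wound up against its stop; grows clockwise seen from above. The mainspring resists with 0.015 N m per rad; the pawl (about 0.15 N m of drag) keeps the key where it is left. Each run starts partly wound, between 0.3 and 0.9.
- wing (a point): Centre of the key's wing: dark steel bar 46 mm long (own x), 9 mm thick (own y), heights 292 to 320 mm, on the drum's vertical axis; this point is at 304 mm. Turns with the key. Under it a 43 mm disc (top 277 mm) has a white pip on its rim that meets the upright steel pin (top 280 mm) on the drum's outer side (stand's +y) when fully wound.
- tape_measure: Bystander: tape measure, 36x91x62 mm, loose on the bench; origin at the middle of its underside.
- pipe_coupling: Bystander: brown pipe coupling, 48 mm across, 42 mm high, loose on the bench; origin at the middle of its underside.
- wrench_17: Bystander: combination wrench, 36x232x7 mm, loose on the bench; origin at the middle of its underside.

How it is judged (in metres and radians):
On the way, in this order (a step that is already met when the one before it is completed fails the run):
1. the key is wound up to its stop while the gate is still shut (value of joint winder above 3.05 rad and value of joint gate below 0.006 m), for 0.2 s.
2. the gate is held by the fingers at half travel (value of joint gate between 0.024 and 0.036 m and contact force between the fingers and gate above 3 N), for 0.3 s.
At the end, for the whole second after the job is handed in: The key is wound to within 0.25 rad of its stop, and the gate stands still at half travel (30 mm, within 6 mm), held there against its spring by the fingers (more than 3 N on the gate) (all of step 2 and velocity of joint gate between -0.01 and 0.01 m/s and value of joint winder above 3.05 rad); the arm keeps its last pose, push and grip.
It fails at once if a loose bystander is moved more than 30 mm (distance of any of tape_measure, pipe_coupling, wrench_17 from where it was at the start of the episode above 0.03 m).
It also fails if it takes over 58 s, if anything falls off the work surface, if the arm or the gripper's body presses on something with over 40 N, if the wrist force passes 120 N, or if a joint passes its speed limit or range.

## Working session

There is one attempt and no reset: what is moved stays moved. The work goes in short steps, Python scripts to look and compute and a tool call to move; the robot and the scene stay as the last step left them, time stands still between calls to the robot, and variables do not carry over. Pictures are saved under pics/ and viewed, at most 10 in all, crops included, and the job is handed in when it is done.

Besides the shell and the picture viewer there is one more tool, called after ">>>" as name(argument=value, ...) on one line, values as JSON. step_arm: Moves the arm, as the interface text tells. Its arguments: {"type":"object","properties":{"xyz":{"type":"array"},"angular":{"type":"array"},"gripper":{"type":"array"},"squeeze":{"type":"number"}},"required":["xyz","angular","gripper"]}

```bash
mkdir -p pics
python3 - <<'E'
from workcell import bot
import cv2
for n in("top","side"):
    cv2.imwrite(f"pics/{n}0.png",bot.read_camera(n)); print(n,bot.camera_model(n))
o=bot.get_obs();print(o)
E
```

```text
top {'vertical_fov': 42.37083640017229, 'cx': 285.4527619257237, 'cy': 214.71292942956129, 'dist': array([-0.02314261,  0.        ,  0.        ,  0.        ,  0.        ]), 'rvec': array([ 2.09260528, -2.14634927,  0.19502906]), 'tvec': array([-0.00922068,  0.53192204,  1.36182235])}
side {'vertical_fov': 55.32066372494932, 'cx': 284.2230582905316, 'cy': 205.64175576783438, 'dist': array([-0.00207477,  0.        ,  0.        ,  0.        ,  0.        ]), 'rvec': array([ 2.11658026, -1.55157582,  0.46543113]), 'tvec': array([-0.20367632,  0.48921341,  0.79325906])}
{'time_s': 0.1, 'joint_positions': array([ 5.90646848e+01,  5.03534001e+00,  7.86164657e+01,  1.97565280e-04,
        9.64622629e+01, -5.90773512e+00]), 'joint_velocities': array([ 0.02414236, -0.15727292, -0.16043377, -0.02747929, -0.01321269,
        0.0056035 ]), 'effort': array([ 2.40038346e-03, -3.41253555e+01, -3.03301728e+01,  7.20223272e-02,
        3.04706942e-02, -9.04467106e-05]), 'tool_pos': array([0.23242772, 0.49791984, 0.20111342]), 'eef_rot': array([[-9.06104305e-01,  4.23053112e-01, -1.02638631e-03],
       [ 4.23054306e-01,  9.06102723e-01, -1.70590523e-03],
       [ 2.08322912e-04, -1.97994522e-03, -9.99998018e-01]]), 'wrist_force': array([-0.63461559, -1.31427539, -0.13245809]), 'wrist_torque': array([ 0.02634272, -0.04497096, -0.01440503]), 'grasp_force': 0.0, 'finger_gap': 0.09428865143814588}
```

View pics/top0.png

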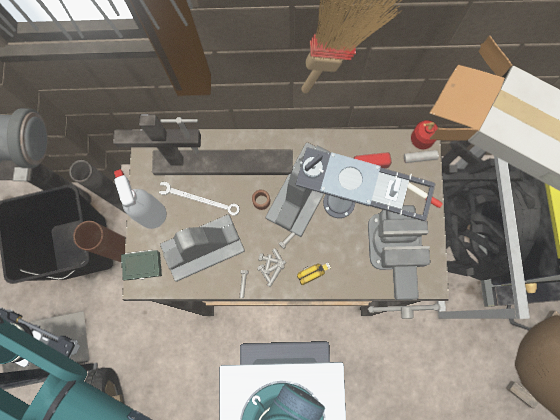

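View pics/side0.png

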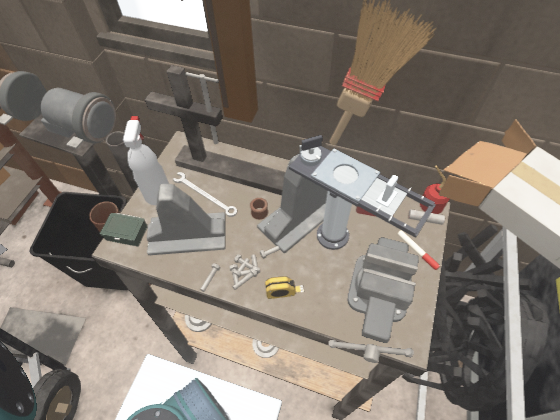

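Run:
```python
import cv2,numpy as np
a=cv2.imread("pics/top0.png")[135:225,290:450]
b=cv2.imread("pics/side0.png")[130:235,285:445]
cv2.imwrite("pics/c0.png",cv2.resize(a,None,fx=5,fy=5,interpolation=cv2.INTER_CUBIC))
cv2.imwrite("pics/c1.png",cv2.resize(b,None,fx=5,fy=5,interpolation=cv2.INTER_CUBIC))
```

```text
(no output)
```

View pics/c0.png

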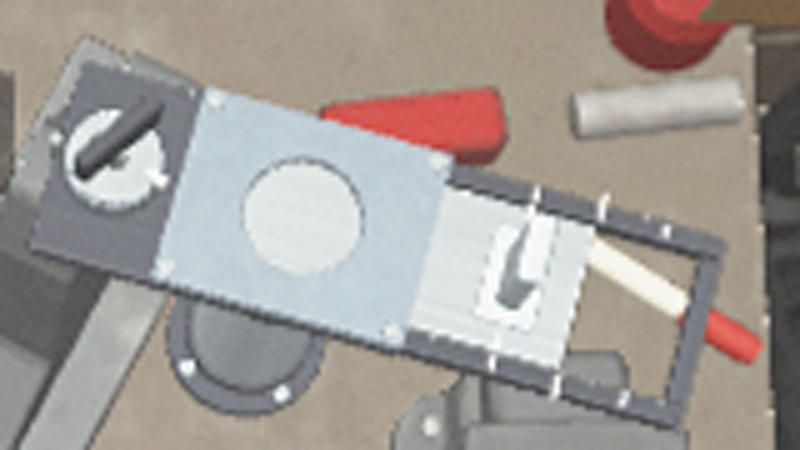

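View pics/c1.png

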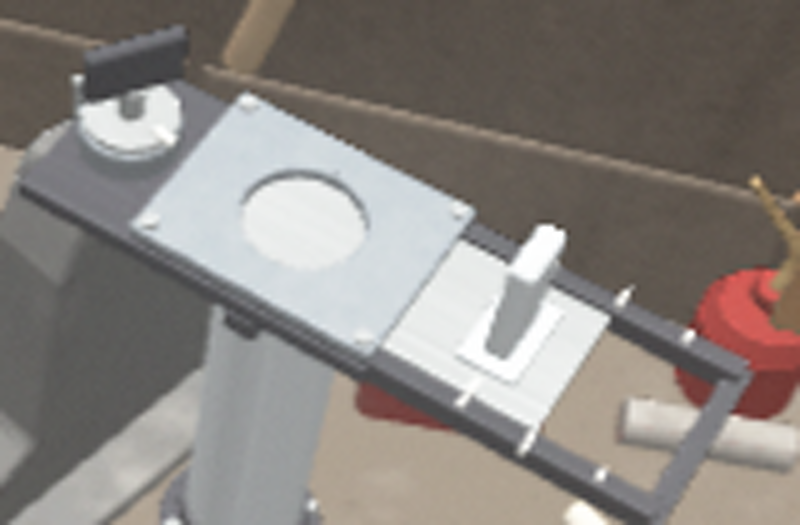

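```bash
cat > h.py <<'E'
from workcell import bot
import cv2,numpy as np
from scipy.optimize import least_squares
def K(n):
    m=bot.camera_model(n);f=210/np.tan(np.radians(m['vertical_fov']/2))
    return np.array([[f,0,m['cx']],[0,f,m['cy']],[0,0,1.]]),m
def proj(n,P):
    k,m=K(n);return cv2.projectPoints(np.array(P,float).reshape(-1,1,3),m['rvec'],m['tvec'],k,m['dist'])[0][:,0]
def back(n,uv,z):
    k,m=K(n);d=cv2.undistortPoints(np.array(uv,float).reshape(1,1,2),k,m['dist']).ravel()
    R=cv2.Rodrigues(m['rvec'])[0];c=-R.T@m['tvec'];v=R.T@np.array([d[0],d[1],1]);return c+v*(z-c[2])/v[2]
O={'top':(290,135),'side':(285,130)}
def px(n,u):return np.array(u)/5-.4+np.array(O[n])
def S(p,L):
    L=np.atleast_2d(L);c,s=np.cos(p[2]),np.sin(p[2])
    return np.c_[p[0]+c*L[:,0]-s*L[:,1],p[1]+s*L[:,0]+c*L[:,1],L[:,2]]
E
python3 - <<'E'
from h import *
pl=[(.046,.055,.267),(.046,-.06,.267),(-.046,-.06,.267),(-.046,.055,.267)]
mk=[(.04,-.13,.261),(-.04,-.13,.261),(.04,-.16,.261),(-.04,-.16,.261)]
D={'top':(pl+mk+[(0,0,.267)],[(207,88),(455,155),(403,345),(155,275),(603,207),(556,387),(667,231),(623,398),(303,216)]),
'side':(pl+mk,[(248,95),(474,212),(375,355),(133,228),(624,296),(528,440),(689,337),(600,474)])}
for ns in(['top'],['side'],['top','side']):
    def r(p):return np.concatenate([(proj(n,S(p,D[n][0]))-px(n,D[n][1])).ravel() for n in ns])
    s=least_squares(r,[.5,-.2,-.2],loss='soft_l1');p=s.x
    print(ns,p,np.degrees(p[2]));print(np.round(r(p).reshape(-1,2),1).tolist())
np.save('p.npy',p)
g=np.array([.0,-.1,.293]);print('tab',S(p,g),'axis',S(p,[0,.085,.304]),'half',S(p,[0,-.13,.293]))
for n,e,z in(('top',[(80,165),(160,105)],.32),('side',[(88,60),(185,30)],.32)):
    a,b=[back(n,px(n,u),z) for u in e];print(n,'wing',a,b,np.linalg.norm(a-b),np.degrees(np.arctan2(*(b-a)[[1,0]])))
ax=S(p,[0,.085,0])[0]
for n,u in(('top',(157,180)),('side',(163,135))):
    q=back(n,px(n,u),.277)-ax;print('pip',q,np.degrees(np.arctan2(q[1],q[0])))
E
```

```text
['top'] [ 0.57101915 -0.16815321 -0.30879017] -17.692373290951593
[[0.2, -0.5], [0.1, -0.1], [0.2, 0.5], [-0.4, 0.4], [-0.3, 1.1], [0.5, -1.2], [-0.0, -0.1], [0.3, 0.3], [-0.7, -0.4]]
['side'] [ 0.57000745 -0.1677771  -0.30556159] -17.50738947043076
[[-0.6, -0.7], [0.9, -0.7], [-0.7, 0.2], [-0.4, -0.2], [-0.6, 1.5], [1.0, -0.4], [-0.0, 0.1], [0.5, 0.3]]
['top', 'side'] [ 0.57062433 -0.1679891  -0.30773134] -17.631706771738592
[[0.1, -0.3], [0.1, 0.0], [0.2, 0.7], [-0.5, 0.6], [-0.3, 1.2], [0.5, -1.1], [-0.1, 0.0], [0.3, 0.4], [-0.8, -0.3], [-0.4, -0.9], [1.1, -0.8], [-0.6, 0.0], [-0.2, -0.5], [-0.4, 1.4], [1.1, -0.5], [0.1, 0.0], [0.6, 0.2]]
tab [[ 0.5403346  -0.26329142  0.293     ]] axis [[ 0.5963706  -0.08698213  0.304     ]] half [[ 0.53124768 -0.29188212  0.293     ]]
top wing [ 0.5811562  -0.06911141  0.32      ] [ 0.60687975 -0.10424567  0.32      ] 0.04354442787859673 -53.79027804215733
side wing [ 0.58013303 -0.07002514  0.32      ] [ 0.60823372 -0.10375922  0.32      ] 0.0439048562950456 -50.20550907788991
pip [-0.01087042 -0.01760555  0.277     ] -121.69296335663562
pip [-0.0094073  -0.01584977  0.277     ] -120.69036648805631
```

The manual's scale: shifts go in shares of 60 cm and turns go in shares of 2 rad. Converting my numbers, -57.6 cm / 60 = -0.96, -37.6 cm / 60 = -0.6267.

>>> step_arm(xyz=[[0,0,-0.3333],[0,0,-0.3333],[0,0,-0.3333],[0,0,-0.3333],[0,0,-0.3333],[-0.96,-0.6267,-0.3333],[-0.96,-0.6267,-0.3333],[-0.96,-0.6267,-0.3333],[-0.96,-0.6267,-0.3333],[-0.96,-0.6267,-0.3333]], angular=[[0,0,0],[0,0,0],[0,0,0],[0,0,0],[0,0,0],[0,0,0],[0,0,0],[0,0,0],[0,0,0],[0,0,0]], gripper=[0.6,0.6,0.6,0.6,0.6,0.6,0.6,0.6,0.6,0.6], squeeze=50)

```text
time_s: 1.1
tool_pos: [0.365, 0.2842, 0.4009]
eef_rot: [[-0.906, 0.422, -0.001], [0.422, 0.906, -0.001], [0.001, -0.001, -1.0]]
wrist_force: [0.3, 0.1, -0.0]
finger_gap: 0.0565
grasp_force: 0.0
```

```bash
cat > go.py <<'E'
import sys
from h import *
# target x y z yaw(deg of tool y) -> shift cm in tool axes, rotation about tool z rad
t=list(map(float,sys.argv[1:5]));o=bot.get_obs();R=o['eef_rot']
yaw=np.degrees(np.arctan2(R[1,1],R[0,1]))
Rt=np.c_[[np.sin(a:=np.radians(t[3])),-np.cos(a),0],[np.cos(a),np.sin(a),0],[0,0,-1]]
Rt[:,0]*=-1 if np.linalg.det(Rt)<0 else 1
print(np.round(R.T@(np.array(t[:3])-o['tool_pos'])*100,2),np.round(cv2.Rodrigues(R.T@Rt)[0].ravel(),3),'t',o['time_s'],'pos',o['tool_pos'].round(4),'yaw',yaw.round(1),'j',o['joint_positions'].round(1),'F',o['wrist_force'].round(1),'gap',o['finger_gap'],o['grasp_force'])
E
python3 go.py .595 -.087 .40 38
```

```text
[-36.53 -23.93   0.09] [-0.001 -0.001  0.471] t 1.1 pos [0.365  0.2842 0.4009] yaw 65.0 j [ 30.9  -3.4  64.4  -0.  119.1 -34.1] F [ 0.3  0.1 -0. ] gap 0.05650842964356194 0.0
```

In the tool's units: -36.5 cm / 60 = -0.6083, -23.9 cm / 60 = -0.3983, 0.47 rad / 2 = 0.235.

>>> step_arm(xyz=[[-0.6083,-0.3983,0],[-0.6083,-0.3983,0],[-0.6083,-0.3983,0],[-0.6083,-0.3983,0],[-0.6083,-0.3983,0],[-0.6083,-0.3983,0],[-0.6083,-0.3983,0],[-0.6083,-0.3983,0],[-0.6083,-0.3983,0],[-0.6083,-0.3983,0]], angular=[[0,0,0.235],[0,0,0.235],[0,0,0.235],[0,0,0.235],[0,0,0.235],[0,0,0.235],[0,0,0.235],[0,0,0.235],[0,0,0.235],[0,0,0.235]], gripper=[0.6,0.6,0.6,0.6,0.6,0.6,0.6,0.6,0.6,0.6])

```text
time_s: 2.1
tool_pos: [0.5958, -0.0893, 0.3971]
eef_rot: [[-0.612, 0.791, -0.007], [0.791, 0.612, 0.001], [0.005, -0.005, -1.0]]
wrist_force: [0.1, -0.6, -0.5]
finger_gap: 0.0565
grasp_force: 0.0
```

```bash
python3 go.py .595 -.087 .311 38
```

```text
[0.19 0.12 8.61] [-0.005 -0.005 -0.005] t 2.1 pos [ 0.5958 -0.0893  0.3971] yaw 37.7 j [-1.390e+01  1.550e+01  4.410e+01 -1.000e-01  1.208e+02 -5.160e+01] F [ 0.1 -0.6 -0.5] gap 0.0565187513940475 0.0
```

>>> step_arm(xyz=[[0.0017,0.0017,0.0667],[0.0017,0.0017,0.1433],[0.0017,0.0017,0.1433],[0.0017,0.0017,0.1433],[0.0017,0.0017,0.1433],[0.0017,0.0017,0.1433],[0.0017,0.0017,0.1433],[0.0017,0.0017,0.1433],[0.0017,0.0017,0.1433],[0.0017,0.0017,0.1433]], angular=[[0,0,0],[0,0,0],[0,0,0],[0,0,0],[0,0,0],[0,0,0],[0,0,0],[0,0,0],[0,0,0],[0,0,0]], gripper=[0.6,0.6,0.6,0.6,0,0,0,0,0,0])

```text
time_s: 3.1
tool_pos: [0.5945, -0.0837, 0.3164]
eef_rot: [[-0.616, 0.788, 0.0], [0.788, 0.616, 0.0], [-0.0, 0.0, -1.0]]
wrist_force: [-0.2, -1.1, 0.1]
finger_gap: 0.0119
grasp_force: 0.0
```

```bash
python3 go.py .595 -.087 .311 38;python3 - <<'E'
from h import *
a=bot.read_camera("top")[110:215,270:410]
b=bot.read_camera("side")[95:200,270:410]
cv2.imwrite("pics/d0.png",cv2.resize(np.vstack([a,b]),None,fx=2.8,fy=2.8,interpolation=cv2.INTER_CUBIC))
E
```

```text
[-0.29 -0.17  0.54] [0.    0.    0.001] t 3.1 pos [ 0.5945 -0.0837  0.3164] yaw 38.0 j [-13.4  12.1  57.7   0.  110.2 -51.5] F [-0.2 -1.1  0.1] gap 0.011917716589009827 0.0
```

View pics/d0.png

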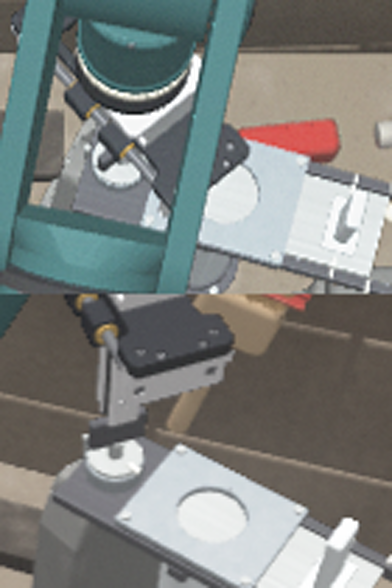

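In the tool's units: 0.5 cm / 60 = 0.0083, -0.3 cm / 60 = -0.005.

>>> step_arm(xyz=[[-0.005,-0.0025,0.0083],[-0.005,-0.0025,0.0083],[-0.005,-0.0025,0.0083],[-0.005,-0.0025,0.0083],[-0.005,-0.0025,0.0083],[-0.005,-0.0025,0.0083]], angular=[[0,0,0],[0,0,0],[0,0,0],[0,0,0],[0,0,0],[0,0,0]], gripper=[0.2,0.2,0,0,0,0])

```text
time_s: 3.8
tool_pos: [0.5958, -0.0862, 0.3113]
eef_rot: [[-0.617, 0.787, 0.002], [0.787, 0.617, 0.001], [-0.0, 0.002, -1.0]]
wrist_force: [3.5, 3.9, 3.3]
finger_gap: 0.008
grasp_force: 50.0
```

```bash
python3 go.py .595 -.087 .311 38
```

```text
[-0.01 -0.11  0.03] [0.002 0.    0.002] t 3.8 pos [ 0.5958 -0.0862  0.3113] yaw 38.1 j [-1.370e+01  1.210e+01  5.820e+01  1.000e-01  1.096e+02 -5.180e+01] F [3.5 3.9 3.3] gap 0.007967241119995742 50.00162601470947
```

In the tool's units: 0.13 rad / 2 = 0.065.

>>> step_arm(xyz=[[0,0,0],[0,0,0],[0,0,0],[0,0,0],[0,0,0],[0,0,0],[0,0,0],[0,0,0],[0,0,0],[0,0,0]], angular=[[0,0,0.065],[0,0,0.13],[0,0,0.195],[0,0,0.26],[0,0,0.325],[0,0,0.39],[0,0,0.455],[0,0,0.52],[0,0,0.585],[0,0,0.65]], gripper=[0,0,0,0,0,0,0,0,0,0])

```text
time_s: 4.8
tool_pos: [0.594, -0.0863, 0.3113]
eef_rot: [[0.598, 0.802, -0.002], [0.802, -0.598, 0.001], [-0.0, -0.003, -1.0]]
wrist_force: [-1.5, 3.2, 4.0]
finger_gap: 0.0082
grasp_force: 50.1
```

```bash
python3 go.py .5955 -.087 .311 38; python3 -c "
from h import *
print(bot.get_obs()['wrist_torque'])"
```

```text
[0.04 0.16 0.03] [-2.000e-03 -1.000e-03 -1.304e+00] t 4.8 pos [ 0.594  -0.0863  0.3113] yaw -36.7 j [-13.7  12.1  58.2   0.  109.8  23. ] F [-1.5  3.2  4. ] gap 0.008225533100965682 50.129926800727844
[0.56393742 0.31100165 0.16259833]
```

In the tool's units: 1.3 rad / 2 = 0.65.

>>> step_arm(xyz=[[0,0,0],[0,0,0],[0,0,0],[0,0,0],[0,0,0],[0,0,0],[0,0,0],[0,0,0],[0,0,0],[0,0,0]], angular=[[0,0,0.065],[0,0,0.13],[0,0,0.195],[0,0,0.26],[0,0,0.325],[0,0,0.39],[0,0,0.455],[0,0,0.52],[0,0,0.585],[0,0,0.65]], gripper=[0,0,0,0,0,0,0,0,0,0])

```text
time_s: 5.8
tool_pos: [0.5934, -0.0846, 0.3113]
eef_rot: [[0.933, -0.359, -0.004], [-0.359, -0.933, 0.004], [-0.005, -0.003, -1.0]]
wrist_force: [-1.8, 7.3, 3.8]
finger_gap: 0.0081
grasp_force: 50.2
```

In the tool's units: 0.22 rad / 2 = 0.11.

>>> step_arm(xyz=[[0,0,0],[0,0,0],[0,0,0],[0,0,0],[0,0,0]], angular=[[0,0,0.04],[0,0,0.08],[0,0,0.11],[0,0,0.11],[0,0,0.11]], gripper=[0,0,0,0,0])

```text
time_s: 6.3
tool_pos: [0.5935, -0.0844, 0.3113]
eef_rot: [[0.836, -0.549, -0.004], [-0.549, -0.836, 0.004], [-0.005, -0.002, -1.0]]
wrist_force: [-2.0, 7.0, 5.0]
finger_gap: 0.008
grasp_force: 52.0
```

```bash
python3 go.py .5955 -.087 .311 38; python3 -c "
from h import *
print(bot.get_obs()['wrist_torque'])"
```

```text
[0.31 0.11 0.03] [-8.000e-03 -1.000e-03 -2.815e+00] t 6.3 pos [ 0.5935 -0.0844  0.3113] yaw -123.3 j [-13.6  12.1  58.3   0.2 109.9 109.7] F [-2.  7.  5.] gap 0.008023175171915491 51.99320993386209
[1.37508057 0.52440473 0.58805695]
```

In the tool's units: 0.05 rad / 2 = 0.025.

>>> step_arm(xyz=[[0,0,0],[0,0,0],[0,0,0]], angular=[[0,0,0.025],[0,0,0.025],[0,0,0.025]], gripper=[0,0,0])

```text
time_s: 6.6
tool_pos: [0.5935, -0.0844, 0.3113]
eef_rot: [[0.808, -0.59, -0.004], [-0.59, -0.808, 0.004], [-0.006, -0.001, -1.0]]
wrist_force: [-0.8, 5.6, 4.6]
finger_gap: 0.0084
grasp_force: 54.0
```

```bash
python3 go.py .5955 -.087 .311 38; python3 -c "
from h import *
print(bot.get_obs()['wrist_torque'])"
```

```text
[0.31 0.09 0.03] [-8.000e-03 -1.000e-03 -2.865e+00] t 6.6 pos [ 0.5935 -0.0844  0.3113] yaw -126.1 j [-13.6  12.1  58.3   0.2 109.9 112.6] F [-0.8  5.6  4.6] gap 0.008427195015298056 53.98715760820778
[1.32502045 0.53333993 0.74943833]
```

In the tool's units: -9 cm / 60 = -0.15, -5 cm / 60 = -0.0833.

>>> step_arm(xyz=[[0,0,0],[0,0,0],[0,0,0],[0,0,-0.0833],[0,0,-0.15],[0,0,-0.15],[0,0,-0.15]], angular=[[0,0,0],[0,0,0],[0,0,0],[0,0,0],[0,0,0],[0,0,0],[0,0,0]], gripper=[0.4,0.4,0.4,0.4,0.4,0.4,0.4])

```text
time_s: 7.3
tool_pos: [0.5952, -0.0876, 0.402]
eef_rot: [[0.804, -0.594, 0.002], [-0.594, -0.804, -0.001], [0.002, -0.0, -1.0]]
wrist_force: [-0.3, 0.7, -0.6]
finger_gap: 0.0377
grasp_force: 0.0
```

```bash
python3 go.py .5403 -.2633 .40 -107.6
```

```text
[ 6.03 17.39  0.21] [ 0.    -0.002 -0.329] t 7.3 pos [ 0.5952 -0.0876  0.402 ] yaw -126.5 j [-13.7  15.2  44.   -0.  120.8 112.7] F [-0.3  0.7 -0.6] gap 0.03768603568347509 0.0
```

In the tool's units: 17.4 cm / 60 = 0.29, 6 cm / 60 = 0.1, -0.33 rad / 2 = -0.165.

>>> step_arm(xyz=[[0.1,0.29,0.0033],[0.1,0.29,0.0033],[0.1,0.29,0.0033],[0.1,0.29,0.0033],[0.1,0.29,0.0033],[0.1,0.29,0.0033],[0.1,0.29,0.0033],[0.1,0.29,0.0033]], angular=[[0,0,-0.165],[0,0,-0.165],[0,0,-0.165],[0,0,-0.165],[0,0,-0.165],[0,0,-0.165],[0,0,-0.165],[0,0,-0.165]], gripper=[0.4,0.4,0.4,0.4,0.4,0.4,0.4,0.4])

```text
time_s: 8.1
tool_pos: [0.5405, -0.2612, 0.3988]
eef_rot: [[0.954, -0.299, -0.0], [-0.299, -0.954, 0.001], [-0.001, -0.0, -1.0]]
wrist_force: [0.6, 0.1, 0.4]
finger_gap: 0.0379
grasp_force: 0.0
```

```bash
python3 go.py .5403 -.2633 .30 -107.6;python3 - <<'E'
from h import *
a=bot.read_camera("top")[130:230,285:445]
b=bot.read_camera("side")[115:235,285:445]
cv2.imwrite("pics/e0.png",cv2.resize(np.vstack([a,b]),None,fx=2.7,fy=2.7,interpolation=cv2.INTER_CUBIC))
E
```

```text
[0.05 0.21 9.88] [-0.     0.001  0.004] t 8.1 pos [ 0.5405 -0.2612  0.3988] yaw -107.4 j [-31.2  15.   44.6   0.  120.5  76.2] F [0.6 0.1 0.4] gap 0.03792719503548311 0.0
```

View pics/e0.png

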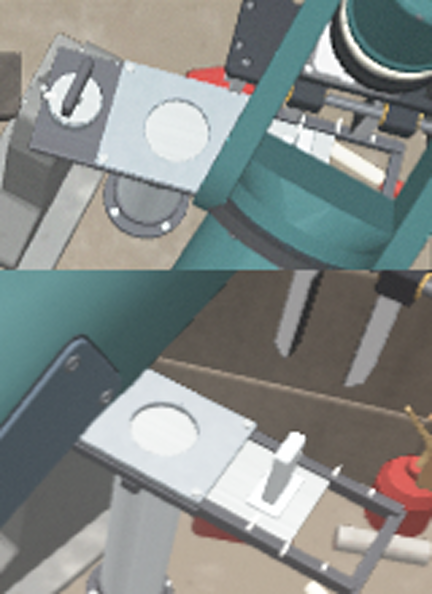

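Run:
```python
from h import *
a=cv2.imread("pics/e0.png")
i=bot.read_camera("top")[142:187,285:345]
cv2.imwrite("pics/e1.png",cv2.resize(i,None,fx=10,fy=10,interpolation=cv2.INTER_CUBIC))
```

```text
(no output)
```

View pics/e1.png

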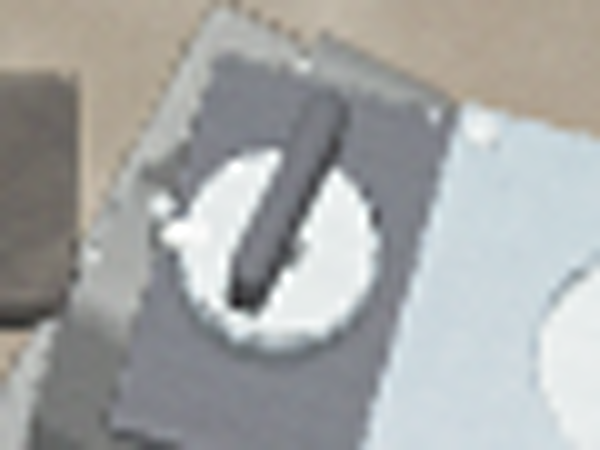

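Run:
```python
from h import *
p=np.load('p.npy');ax=S(p,[0,.085,0])[0]
f=lambda u,z:back('top',np.array(u)/10-.45+np.array([285,142]),z)
for nm,u,z in(('pip',(176,237),.277),('pin',(160,203),.28),('disc',(282,250),.277)):
    q=f(u,z)-ax;print(nm,q,np.degrees(np.arctan2(q[1],q[0])))
a,b=f((245,290),.32),f((325,95),.32);print('wing',np.degrees(np.arctan2(*(b-a)[[1,0]])),(a+b)/2-ax,np.linalg.norm(a-b))
```

```text
pip [0.00251864 0.02374093 0.277     ] 83.94421578973308
pin [0.00956092 0.02713981 0.28      ] 70.59345257985419
disc [-0.00109689  0.00033439  0.277     ] 163.04603178900678
wing -23.463894573484367 [-0.00049596  0.00142276  0.32      ] 0.04671848538718925
```

The pip now lies against the pin: it sits at 84°, beside the pin at about 71°, and the torque climbed at 155° of turn. That puts the key at its stop. Next is the tab.

In the tool's units: 9.9 cm / 60 = 0.165, 8 cm / 60 = 0.1333.

>>> step_arm(xyz=[[0,0.0033,0],[0,0.0033,0.0667],[0,0.0033,0.1333],[0,0.0033,0.165],[0,0.0033,0.165],[0,0.0033,0.165],[0,0.0033,0.165]], angular=[[0,0,0],[0,0,0],[0,0,0],[0,0,0],[0,0,0],[0,0,0],[0,0,0]], gripper=[0.4,0.4,0.4,0.4,0.4,0.4,0.4])

```text
time_s: 8.95
tool_pos: [0.5402, -0.2648, 0.3028]
eef_rot: [[0.954, -0.3, 0.004], [-0.3, -0.954, -0.002], [0.004, 0.001, -1.0]]
wrist_force: [0.4, -0.1, -0.2]
finger_gap: 0.0376
grasp_force: 0.0
```

```bash
python3 go.py .5403 -.2633 .30 -107.6
```

```text
[-0.04 -0.15  0.28] [ 0.001 -0.004  0.002] t 8.95 pos [ 0.5402 -0.2648  0.3028] yaw -107.5 j [-31.5  11.8  59.6   0.  108.4  76. ] F [ 0.4 -0.1 -0.2] gap 0.037598963132808264 0.0
```

In the tool's units: 0.2 cm / 60 = 0.0033, -0.15 cm / 60 = -0.0025.

>>> step_arm(xyz=[[0,-0.0025,0.0033],[0,-0.0025,0.0033],[0,-0.0025,0.0033],[0,-0.0025,0.0033],[0,-0.0025,0.0033],[0,-0.0025,0.0033],[0,-0.0025,0.0033]], angular=[[0,0,0],[0,0,0],[0,0,0],[0,0,0],[0,0,0],[0,0,0],[0,0,0]], gripper=[0.4,0,0,0,0,0,0], squeeze=40)

```text
time_s: 9.65
tool_pos: [0.5403, -0.2621, 0.2984]
eef_rot: [[0.954, -0.299, 0.001], [-0.299, -0.954, 0.001], [0.0, -0.002, -1.0]]
wrist_force: [1.8, 3.6, 1.7]
finger_gap: 0.0115
grasp_force: 40.0
```

```bash
python3 go.py .5312 -.2919 .30 -107.6
```

```text
[ 0.02  3.12 -0.17] [-0.002 -0.     0.003] t 9.65 pos [ 0.5403 -0.2621  0.2984] yaw -107.4 j [-3.130e+01  1.180e+01  6.010e+01  1.000e-01  1.082e+02  7.610e+01] F [1.8 3.6 1.7] gap 0.011512266474998764 40.000494718551636
```

In the tool's units: 3.1 cm / 60 = 0.0517, 3 cm / 60 = 0.05.

>>> step_arm(xyz=[[0,0.0083,0],[0,0.0167,0],[0,0.025,0],[0,0.0333,0],[0,0.0417,0],[0,0.05,0],[0,0.0517,0],[0,0.0517,0],[0,0.0517,0],[0,0.0517,0]], angular=[[0,0,0],[0,0,0],[0,0,0],[0,0,0],[0,0,0],[0,0,0],[0,0,0],[0,0,0],[0,0,0],[0,0,0]], gripper=[0,0,0,0,0,0,0,0,0,0])

```text
time_s: 10.65
tool_pos: [0.5314, -0.29, 0.2984]
eef_rot: [[0.955, -0.298, 0.001], [-0.298, -0.955, 0.004], [-0.0, -0.005, -1.0]]
wrist_force: [2.7, 7.4, 0.5]
finger_gap: 0.0115
grasp_force: 40.0
```

```bash
python3 go.py .5312 -.2919 .30 -107.6;python3 - <<'E'
from h import *
a=bot.read_camera("top")[142:227,285:445]
b=bot.read_camera("side")[140:240,305:465]
cv2.imwrite("pics/f0.png",cv2.resize(np.vstack([a,b]),None,fx=3.2,fy=3.2,interpolation=cv2.INTER_CUBIC))
E
```

```text
[ 0.04  0.19 -0.17] [-0.005  0.     0.005] t 10.65 pos [ 0.5314 -0.29    0.2984] yaw -107.3 j [-34.1  12.5  59.2   0.3 108.4  73.3] F [2.7 7.4 0.5] gap 0.0114620507981049 40.016030073165894
```

View pics/f0.png

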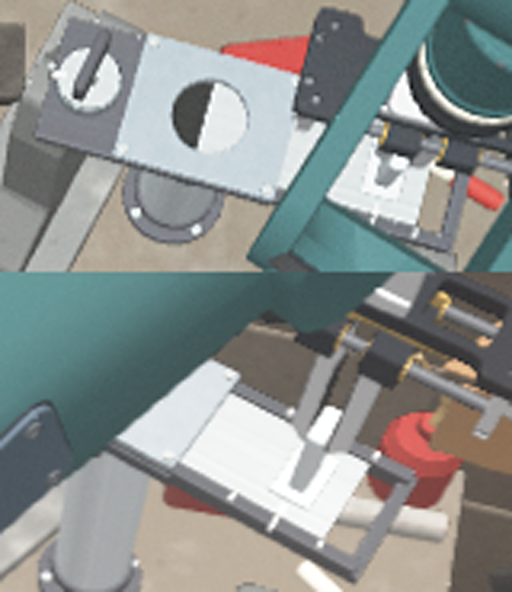

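The pictures show the plate's rear edge crossing the middle of the hole (207 against the hole centre at 210 px), and the pointer level with the long mark at about (275, 517). The tool has travelled 29.3 mm, so I'm handing in.

```bash
python3 -c "
from workcell import bot
print(bot.job_done())"
```

```text
the job is handed in; nothing more can be done
None
```

The job is handed in, with no pass/fail result returned: the key is wound to its stop (judged from the torque rise and the pip lying against the pin), the gate is held at about 29–30 mm with a 40 N grip, and I touched none of the loose things.

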